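Fit the specimen post into the spring-plunger holder

ROBOT

A 7-joint arm with a two-finger parallel gripper is mounted at the origin on the work surface. World frame = base frame: x ahead of the robot, y to its left, z up, the work surface at z = 0. Lengths are in m, angles in degrees, forces in N, time in s.
With the tool pointing down it reaches from about 0.425 to 0.875 m from the base axis. Payload 4.7 kg.
Tool frame: the origin (TCP) lies at the very end of the fingers, on their centre line; the grasp point (between the pads) lies 19 mm behind it; x points along the fingers, z is the direction in which the jaws open and shut, and the axes are right-handed (so a half turn about x gives the same grasp; the last joint's range is limited). The gripper opens to 87 mm and grips with 3 to 60 N. Pads are 19 mm wide; open, the fingers measure 117 mm over their backs; the gripper's body (75 mm by 190 mm) begins 51 mm behind the grasp point.
Start: joints at [-65.655, 18.392, -4.016, 83.108, 1.295, 78.541, -3.26], TCP at [0.26, 0.596, 0.223] pointing down, gripper open.
Joint ranges: [-163.93, 163.93], [-17.29, 119.83], [-79.2, 71.16], [3.27, 140.29], [-89.18, 269.18], [5.43, 117.66], [-154.24, 154.24]. Speed limits (degrees/s): [147.25, 147.25, 180, 180, 180, 180, 180].

INTERFACE

Orientations are given as [roll, pitch, yaw] about the fixed x, y, z axes, in that order (R = Rz(yaw) Ry(pitch) Rx(roll)).
In Python, from cell import env gives the robot as it stands. The module is installed in compiled form; this text tells all that it offers.
- The arm moves only by the tool drive_tool, never from a script. Its argument "increments" is a list of rows, each a list of 2 entries, a list of its own where there are three numbers: the shift along the tool's x, y, z scaled (see below), then the turn, a rotation vector about the tool's x, y, z scaled (see below). In form: [[[dx, dy, dz], [wx, wy, wz]], ...]. A call has 1 to 10 rows; each row shifts and turns the commanded pose from where the row before left it, along the tool's axes as they then stand; what a row does not reach is not made up. The controller multiplies each number of a shift by 0.04 m and each number of a turn by 120 degrees. A row lasts 1/10 s, in which the tool goes at most 50 mm and 8.59 degrees, less where a joint would pass 70% of its speed; a pose out of reach is approached as far as the arm can. A call with a number of a shift or a turn outside -1 to 1 is refused whole. A call with a gripper value outside its range is refused whole. "hand" is the gripper's target within -1 to 1 (fully open at 1, half-way at 0, shut at -1), set as the call begins (left out, the last holds). The fingers move at their own pace and stop on an object; "squeeze" is the grip in N (left out, the last holds). Time passes only in rows, so rows that do not move let the fingers close. It gives the time, the measured TCP pose, the force and the opening at its end, in the units of the state.
- env.get_obs(): the state, without advancing time (a new reading comes with each control period).
- env.read_camera(name): name is "side" or "top"; returns a dict with "frame" (480x640x3 uint8, red, green, blue), "fx", "fy", "cx", "cy" (pixels), "R" (3x3) and "t" (3): a world point X has camera coordinates R X + t. Camera axes: x right, y down, z forward; pixel columns grow to the right and rows downward; lengths in m; the calibration is good to about 2 mm. A picture is of the moment at which its call begins. There is no depth.
- env.sign_off(): hands the job in, once; it reports no verdict.
The state is a dict: "time_s": time; "qpos": joint angles; "joint_velocities": joint speeds; "effort": joint torques, N m; "tool_pos": TCP position; "tool_rot": TCP orientation; "force": force on the tool from outside, world axes, zero at the start; "wrist_torque": the same for the moment, N m; "grip_width": finger opening in m.
Only numpy, scipy, OpenCV 4.12 (cv2) and the standard library are available. Lean on these libraries where they do the work, as an engineer would, in place of code of your own. Each camera call takes 0.05 s, during which the arm holds its last target.

TASK

Take the post with the long bar-shaped cork-topped head out of the wooden rack and slide its stem straight down into the black holder on the stand, past the side spring plunger, until it is fully home: its flange flush on the holder's rim and the plunger snapped into the groove. The bar must lie along the long side of the stand's base. Press gently, never with more than about 2 kg, let go, and leave the round-headed post and the glass dish where they are.

Things in the scene. Friction and masses are not known exactly. Their poses are not given: they have to be found in the camera images.
- post_grip (a point): Centre of the head of the loose post to be fitted, which stands in a hole of the rack. The head is a steel bar 56 mm long (its x axis) x 22 mm wide (its y; grip across this) x 24 mm high (its z, up), with a 4 mm cork strip on top. Grip here or higher: fingertips more than 24 mm below this point would strike the holder's rim as the post comes home. 0.28 to 0.46 kg.
- post_foot (a point): Foot of the same post, 68 mm below the bar's centre. Steel stem 16 mm across and 44 mm long, its last 10 mm tapered to 6 mm across; a groove 3 mm deep and 11 mm wide runs round it 30 mm above the foot. Between stem and bar is a round flange 26 mm across, 12 mm high; its flat underside, the shoulder, is 44 mm above the foot.
- rack (a point): Centre of the top of the wooden rack, 75 (x) x 180 (y) x 54 mm, with two holes 45 mm either side along its y; the two posts stand upright in them, flanges resting on the top, in either order. Lift a post 60 mm to clear it.
- socket (a point): Where the axis of the black post holder meets the top (40 mm above the bench) of the cream base, 150 x 220 x 40 mm; y: the base's long side, z: up. The holder is an upright tube, 34 mm across, bore 17.5 mm (19 mm in the top 6 mm), open below. Its flat rim is 46 to 86 mm above this point, set anew each time and not measured: the seat must be felt. The flange rests flush on the rim when home, a hard stop.
- plunger (a joint): Spring plunger in the holder's side, towards the socket's +x, 14 mm below the rim: a steel pin 7 mm across, round nose, knob outside. In m: 0 = fully in (nose 2.5 mm from the bore's axis, spring 4 N), growing outward (1.3 N per mm): 3 to 4 mm on the full stem, under 1.5 mm in the groove. Riding up the taper (from about 28 mm before home) takes up to 12 N of push, then sliding 1 to 6 N.
- disc_post_grip (a point): Centre of the round head (36 mm across, 24 mm high) of the other post, which stands in the other hole of the rack, 90 mm from the first; leave it alone.
- dish_mid (a point): Middle of a small glass dish (60 mm across, 16 mm high) standing on the base, 105 mm from the socket towards its -y; leave it alone.

How it is judged (in metres and radians):
On the way, in this order (a step that is already met when the one before it is completed fails the run):
1. the post is lifted clear of the rack (height (world z) of post_foot above 0.065 m), for 0.1 s.
2. the stem is in the holder and has pushed the plunger out (value of joint plunger above 0.002 m and horizontal distance between post_grip and socket below 0.006 m and angle between post_grip's own z axis and vertical below 0.12 rad), for 0.05 s.
At the end, for the whole second after the job is handed in: The post stands upright (within 4 degrees) in the holder, within 5 mm of its axis, the foot 42 mm or more below the rim (44 is flush) and the plunger in the groove (under 1.8 mm), the bar within 11 degrees of the base's long side; round-headed post and dish unmoved (15, 20 mm) (value of joint plunger below 0.0018 m and z of post_foot in the frame of rim below -0.042 m and horizontal distance between post_grip and socket below 0.005 m and angle between post_grip's own z axis and vertical below 0.07 rad and angle between the x axis of post_grip and the y axis of socket, either way round below 0.2 rad and distance of disc_post_grip from where it was at the start of the episode below 0.015 m and distance of dish_mid from where it was at the start of the episode below 0.02 m); the robot touches nothing.
It fails at once if the flange is pressed on the holder's rim with more than 32 N (about 20 N of push; weight and plunger add the rest) (contact force between post and rim above 32 N).
It fails at once if the round-headed post is moved by more than 15 mm (distance of disc_post_grip from where it was at the start of the episode above 0.015 m).
It fails at once if the glass dish is moved by more than 20 mm (distance of dish_mid from where it was at the start of the episode above 0.02 m).
It also fails if it takes over 58 s, if anything falls off the work surface, if the arm or the gripper's body presses on something with over 40 N, if the wrist force passes 120 N, or if a joint passes its speed limit or range.

## Working session

There is one attempt and no reset: what is moved stays moved. The work goes in short steps, Python scripts to look and compute and a tool call to move; the robot and the scene stay as the last step left them, time stands still between calls to the robot, and variables do not carry over. Pictures are saved under pics/ and viewed, and the job is handed in when it is done.

Besides the shell and the picture viewer there is one more tool, called by a JSON object that holds its "op" and its "data", one argument or row to a line. drive_tool: Moves the arm, as the interface text tells. Shifts and turns lie within -1 to 1; 1 stands for 0.04 m of shift or 120 degrees of turn. Its arguments: {"type":"object","properties":{"increments":{"type":"array"},"hand":{"type":"number"},"squeeze":{"type":"number"}},"required":["increments"]}

```bash
mkdir -p pics; ls; python3 - <<'E'
from cell import env
import cv2
o=env.get_obs()
for k,v in o.items(): print(k,v)
for n in("side","top"):
    c=env.read_camera(n); cv2.imwrite(f"pics/{n}0.png",c["frame"][:,:,::-1]); print(n,{k:c[k] for k in c if k!="frame"})
    import pickle; pickle.dump(c,open(f"{n}0.pkl","wb"))
E
```

```text
pics
time_s 0.0
qpos [-65.65641023  18.43760102  -4.01648152  83.17680108   1.29650905
  78.54078745  -3.25994108]
joint_velocities [ 0.01083471  0.00350708  0.0634149   0.03274835  0.0428278   0.03934991
 -0.03531681]
effort [ 7.61407173e-04 -4.91290677e+01 -4.03166050e-01 -3.12531424e+01
 -6.36495254e-02  4.37367812e-02  1.98516468e-04]
tool_pos [0.25937769 0.59538522 0.22146155]
tool_rot [-176.32349699   89.88991871 -109.85603345]
force [-0.09699387 -0.22198862  0.51623731]
wrist_torque [-0.07107345  0.0365857   0.04812928]
grip_width 0.08697009551881543
side {'fx': 580.7710714790267, 'fy': 580.7710714790267, 'cx': 308.4886645524015, 'cy': 230.4124891254524, 'R': array([[-0.97851963, -0.20613535,  0.00274798],
       [-0.16120958,  0.75681372, -0.63343861],
       [ 0.12849438, -0.62027511, -0.77378807]]), 't': array([0.53916971, 0.14567268, 0.85701345])}
top {'fx': 531.7207219289515, 'fy': 531.7207219289515, 'cx': 319.1127013747022, 'cy': 236.55536958828907, 'R': array([[-0.0069252 , -0.99991594,  0.01096132],
       [-0.98600602,  0.00500217, -0.16663467],
       [ 0.16656584, -0.01196191, -0.98595778]]), 't': array([0.00135063, 0.55042008, 1.03555707])}
```

View pics/side0.png

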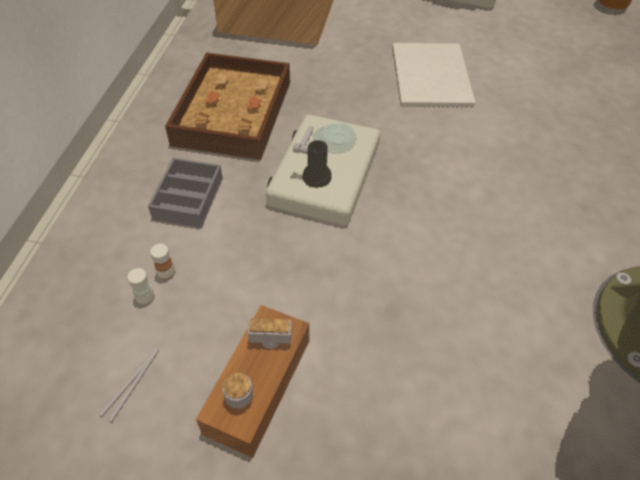

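View pics/top0.png

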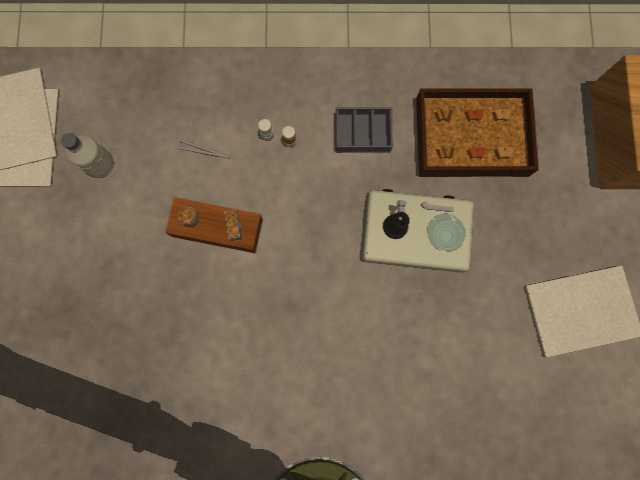

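The side view shows the bar post at about (270,330), the round post at (238,390) and the holder at (317,162). The top view shows the bar at (232,223), the holder at (396,225) and the dish at (446,233). I'll enlarge these.

```bash
python3 - <<'E'
import cv2
s=cv2.imread("pics/side0.png");t=cv2.imread("pics/top0.png")
def crop(im,x,y,w,h,k,n):
    cv2.imwrite(f"pics/{n}.png",cv2.resize(im[y:y+h,x:x+w],None,fx=k,fy=k,interpolation=cv2.INTER_CUBIC))
crop(s,190,295,130,100,6,"s_rack");crop(s,255,105,130,100,6,"s_sock")
crop(t,160,190,110,70,7,"t_rack");crop(t,355,180,130,95,6,"t_sock")
E
```

```text
(no output)
```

View pics/s_rack.png

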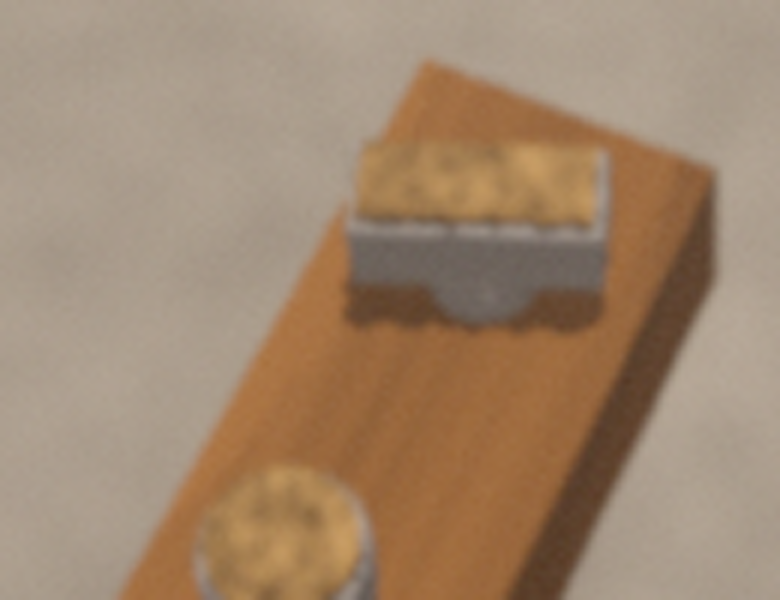

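View pics/s_sock.png

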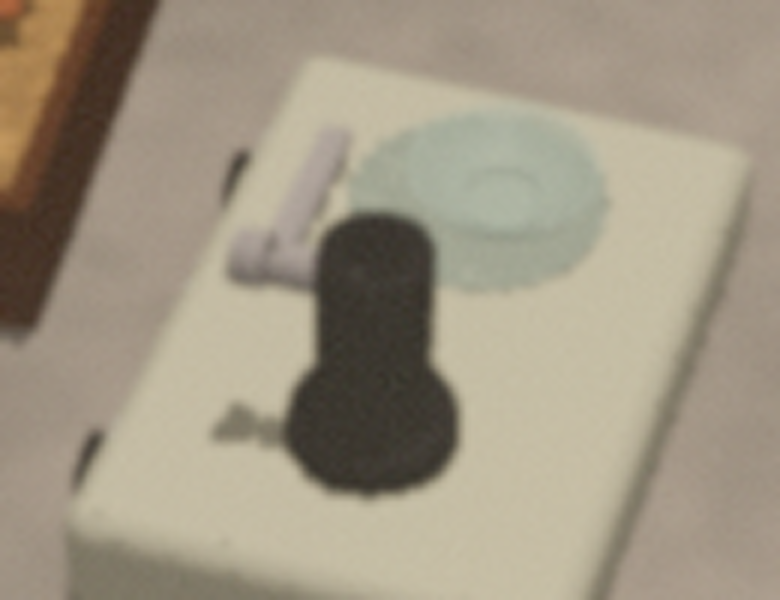

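View pics/t_rack.png

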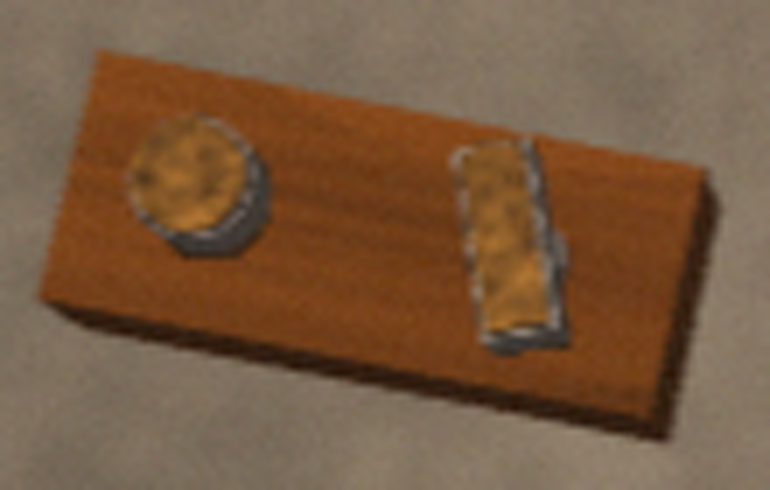

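View pics/t_sock.png

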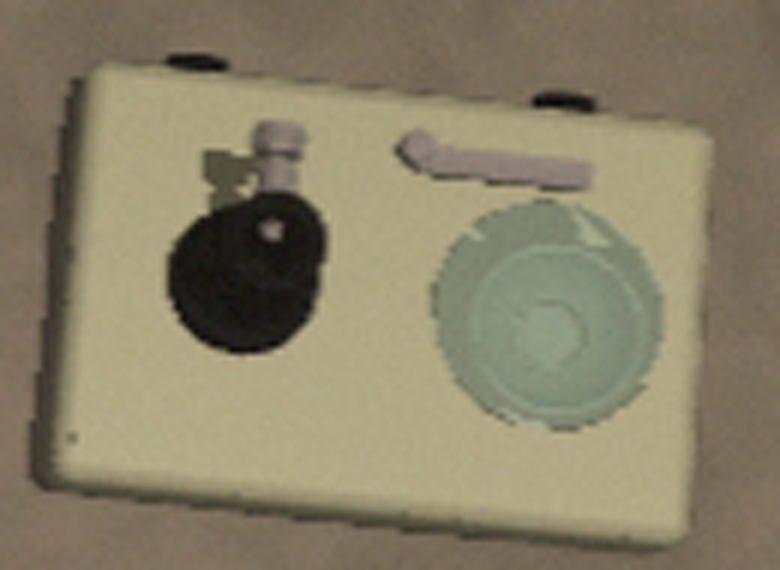

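```bash
cat > h.py <<'E'
import numpy as np,cv2,pickle
from scipy.optimize import least_squares
C={n:pickle.load(open(n+"0.pkl","rb")) for n in("side","top")}
def proj(n,X,C=C):
    c=C[n];p=np.atleast_2d(X)@c["R"].T+c["t"]
    return np.c_[c["fx"]*p[:,0]/p[:,2]+c["cx"],c["fy"]*p[:,1]/p[:,2]+c["cy"]]
def ray(n,uv,z,C=C):
    c=C[n];uv=np.atleast_2d(uv);d=np.c_[(uv[:,0]-c["cx"])/c["fx"],(uv[:,1]-c["cy"])/c["fy"],np.ones(len(uv))]@c["R"]
    o=-c["R"].T@c["t"];return o+d*((z-o[2])/d[:,2])[:,None]
def un(p,x,y,k): return (np.array(p,float)+.5)/k-.5+[x,y]
def tri(us,ut):
    f=lambda X:np.r_[proj("side",X)[0]-us,proj("top",X)[0]-ut]
    r=least_squares(f,[.5,0,.1]);return r.x,r.fun
E
python3 - <<'E'
from h import *
sr=lambda p:un(p,190,295,6);ss=lambda p:un(p,255,105,6);tr=lambda p:un(p,160,190,7);ts=lambda p:un(p,355,180,6)
print("bar",tri(sr((479,184)),tr((505,237))))
a=ray("side",sr([(362,145),(600,150),(598,222),(357,220)]),.094);b=ray("top",tr([(465,155),(520,142),(548,325),(487,330)]),.094)
print(a.round(4),b.round(4),a.mean(0),b.mean(0))
for q in(a,b): print([np.linalg.norm(q[i]-q[(i+1)%4]).round(4) for i in range(4)])
R=ray("top",tr([(98,50),(708,170),(660,415),(40,298)]),.054);print("rack",R.round(4),R.mean(0),[np.linalg.norm(R[i]-R[(i+1)%4]).round(4) for i in range(4)])
print("rim",tri(ss((376,252)),ts((268,249))))
B=ray("top",ts([(90,62),(713,128),(690,548),(52,490)]),.04);print("base",B.round(4),B.mean(0),[np.linalg.norm(B[i]-B[(i+1)%4]).round(4) for i in range(4)])
ang=lambda v:np.degrees(np.arctan2(v[1],v[0]))
print("yaw long",ang(B[0]-B[1]),ang(B[3]-B[2]),"short",ang(B[0]-B[3]),ang(B[1]-B[2]))
print("collar",ray("top",ts((245,275)),.045),ray("side",ss((373,415)),.045),"dish",ray("top",ts((549,315)),.048),ray("side",ss((478,200)),.048))
E
```

```text
bar (array([0.56803678, 0.16878909, 0.09313397]), array([-0.4069351 , -0.11892289,  0.00151537,  0.63703422]))
[[0.5946 0.1652 0.094 ]
 [0.5437 0.1557 0.094 ]
 [0.5401 0.173  0.094 ]
 [0.5907 0.1833 0.094 ]] [[0.5925 0.1803 0.094 ]
 [0.5962 0.1651 0.094 ]
 [0.5442 0.1563 0.094 ]
 [0.5429 0.1731 0.094 ]] [0.56726397 0.16930887 0.094     ] [0.56895176 0.1686918  0.094     ]
[np.float64(0.0518), np.float64(0.0177), np.float64(0.0516), np.float64(0.0185)]
[np.float64(0.0157), np.float64(0.0527), np.float64(0.0169), np.float64(0.0501)]
rack [[0.633  0.2944 0.054 ]
 [0.5965 0.1165 0.054 ]
 [0.5247 0.1294 0.054 ]
 [0.5597 0.3082 0.054 ]] [0.57846196 0.21210353 0.054     ] [np.float64(0.1816), np.float64(0.0729), np.float64(0.1822), np.float64(0.0746)]
rim (array([ 0.56906602, -0.15513422,  0.11345424]), array([ 0.28392478,  0.08308212, -0.00203644, -0.35123288]))
base [[ 0.6493 -0.1077  0.04  ]
 [ 0.6249 -0.323   0.04  ]
 [ 0.4792 -0.3071  0.04  ]
 [ 0.5001 -0.0914  0.04  ]] [ 0.5633571  -0.20726525  0.04      ] [np.float64(0.2167), np.float64(0.1466), np.float64(0.2167), np.float64(0.15)]
yaw long 83.5373257862144 84.45054695070118 short -6.229310672039248 -6.224033787652937
collar [[ 0.57295001 -0.15834357  0.045     ]] [[ 0.57070345 -0.16162112  0.045     ]] dish [[ 0.5580452  -0.26093271  0.048     ]] [[ 0.55717444 -0.25443352  0.048     ]]
```

```bash
cat > ov.py <<'E'
from h import *
import sys
x,y,z=map(float,sys.argv[1:4]);th=np.linspace(0,2*np.pi,60)
out=[]
for n,(x0,y0) in {"side":(285,125),"top":(375,190)}.items():
    im=C[n]["frame"][:,:,::-1];k=10;w,h=40,60
    if n=="top":w=40
    im=cv2.resize(im[y0:y0+h,x0:x0+w],None,fx=k,fy=k,interpolation=cv2.INTER_CUBIC)
    im=cv2.convertScaleAbs(im,alpha=1.8,beta=10)
    for r,zz,col in((.017,z,(0,0,255)),(.0095,z,(0,255,0)),(.017,.045,(255,0,0))):
        p=proj(n,np.c_[x+r*np.cos(th),y+r*np.sin(th),0*th+zz])
        p=((p-[x0,y0]+.5)*k-.5)
        cv2.polylines(im,[np.round(p).astype(int)],True,col,1)
    out.append(im)
cv2.imwrite(sys.argv[4],np.hstack(out))
E
python3 ov.py 0.5695 -0.1565 0.1135 pics/ov1.png
```

```text
(no output)
```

View pics/ov1.png

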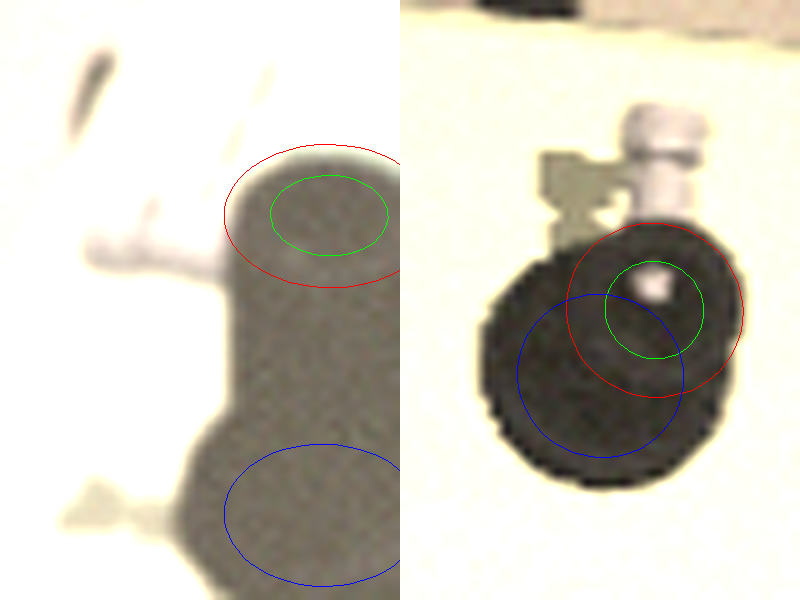

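```bash
sed -i 's/"side":(285,125)/"side":(297,125)/' ov.py; python3 ov.py 0.569 -0.1555 0.1125 pics/ov2.png
```

```text
(no output)
```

View pics/ov2.png

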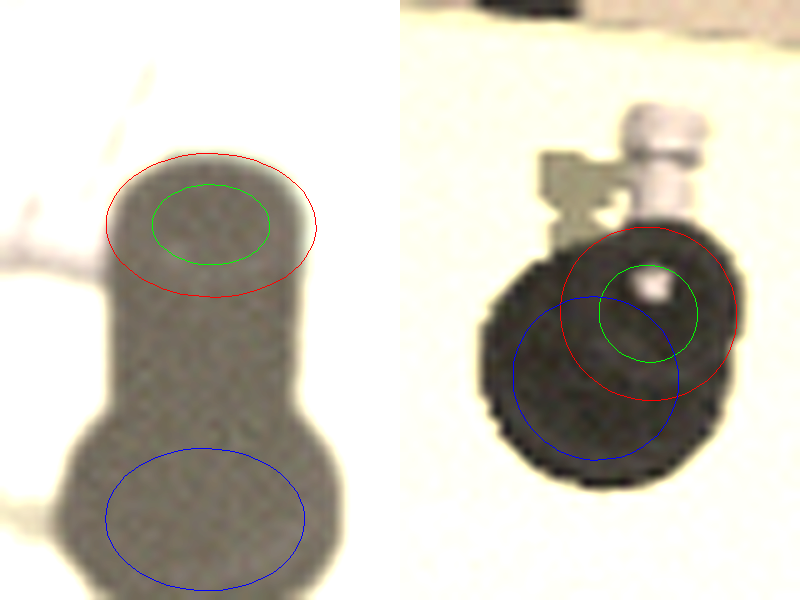

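```bash
cat > st.py <<'E'
from cell import env
from scipy.spatial.transform import Rotation as Ro
import numpy as np,sys
o=env.get_obs();R=Ro.from_euler("xyz",o["tool_rot"],degrees=True).as_matrix()
print("t",o["time_s"],"p",o["tool_pos"].round(4) if hasattr(o["tool_pos"],"round") else o["tool_pos"],"w",round(o["grip_width"],4),"F",np.round(o["force"],2));print("q",np.round(o["qpos"],1))
print(R.round(4)); zy=np.degrees(np.arctan2(R[1,2],R[0,2]));print("jaw yaw",zy)
if len(sys.argv)>4:
    tgt=np.array(list(map(float,sys.argv[1:4])));yaw=float(sys.argv[4])
    for k in(0,180):
        y=np.radians(yaw+k);z=np.array([np.cos(y),np.sin(y),0]);x=np.array([0,0,-1.]);Rt=np.c_[x,np.cross(z,x),z]
        rv=Ro.from_matrix(R.T@Rt).as_rotvec(degrees=True)
        print("target yaw",yaw+k,"rotvec/120",(rv/120).round(4),"shift/0.04 before turn",(R.T@(tgt-o["tool_pos"])/.04).round(3),"after turn",(Rt.T@(tgt-o["tool_pos"])/.04).round(3))
E
python3 st.py 0.5685 0.1685 0.17 100
```

```text
t 0.1 p [0.2594 0.5955 0.2216] w 0.0871 F [-0.01 -0.1   0.1 ]
q [-65.7  18.4  -4.   83.2   1.3  78.5  -3.3]
[[-6.000e-04 -9.168e-01  3.993e-01]
 [-1.600e-03  3.993e-01  9.168e-01]
 [-1.000e+00 -1.000e-04 -1.700e-03]]
jaw yaw 66.46681157109867
target yaw 100.0 rotvec/120 [-2.794e-01 -8.000e-04 -2.000e-04] shift/0.04 before turn [  1.302 -11.346  -6.699] after turn [  1.29   -5.756 -11.854]
target yaw 280.0 rotvec/120 [ 1.2206e+00 -3.0000e-04  1.0000e-03] shift/0.04 before turn [  1.302 -11.346  -6.699] after turn [ 1.29   5.756 11.854]
```

{"op": "drive_tool", "data": {
  "increments": [
    [[0,0,0],[-0.07,0,0]],
    [[0,0,0],[-0.07,0,0]],
    [[0,0,0],[-0.07,0,0]],
    [[0,0,0],[-0.07,0,0]],
    [[0,-0.4,-0.8],[0,0,0]],
    [[0,-0.48,-0.988],[0,0,0]],
    [[0,-0.48,-0.988],[0,0,0]],
    [[0,-0.48,-0.988],[0,0,0]],
    [[0,-0.48,-0.988],[0,0,0]],
    [[0,-0.48,-0.988],[0,0,0]]
  ],
  "hand": 0.4,
  "squeeze": 40
}}

```text
time_s: 1.1
tool_pos: [0.4106, 0.3876, 0.2222]
tool_rot: [129.0, 90.0, -130.9]
force: [1.0, -0.5, 0.6]
grip_width: 0.0612
```

{"op": "drive_tool", "data": {
  "increments": [
    [[0,-0.48,-0.988],[0,0,0]],
    [[0,-0.48,-0.988],[0,0,0]],
    [[0,-0.48,-0.988],[0,0,0]],
    [[0,-0.48,-0.988],[0,0,0]],
    [[0.2,-0.48,-0.988],[0,0,0]],
    [[0.3,-0.48,-0.988],[0,0,0]],
    [[0.4,0,-0.2],[0,0,0]],
    [[0.3,0,0],[0,0,0]],
    [[0,0,0],[0,0,0]],
    [[0,0,0],[0,0,0]]
  ]
}}

```text
time_s: 2.1
tool_pos: [0.5654, 0.1703, 0.1745]
tool_rot: [37.5, 89.9, 137.8]
force: [0.3, 0.2, -0.6]
grip_width: 0.0608
```

```bash
python3 st.py 0.5685 0.1685 0.063 100; python3 - <<'E'
from cell import env
import cv2,numpy as np
o=[]
for n,(x,y) in {"side":(190,230),"top":(160,130)}.items():
    f=env.read_camera(n)["frame"][:,:,::-1]; o.append(cv2.resize(f[y:y+180,x:x+130],None,fx=3,fy=3,interpolation=cv2.INTER_CUBIC))
cv2.imwrite("pics/pre.png",np.hstack(o))
E
```

```text
t 2.1 p [0.5654 0.1703 0.1745] w 0.0608 F [ 0.29  0.18 -0.56]
q [-28.7  12.7  10.8  96.1  -2.6  71.5  82.9]
[[-8.000e-04 -9.841e-01 -1.776e-01]
 [ 7.000e-04 -1.776e-01  9.841e-01]
 [-1.000e+00  6.000e-04  8.000e-04]]
jaw yaw 100.23160723481266
target yaw 100.0 rotvec/120 [ 0.0019  0.0004 -0.0003] shift/0.04 before turn [ 2.787 -0.07  -0.06 ] after turn [ 2.787 -0.069 -0.057]
target yaw 280.0 rotvec/120 [-1.4981e+00  5.0000e-04  6.0000e-04] shift/0.04 before turn [ 2.787 -0.07  -0.06 ] after turn [2.787 0.069 0.057]
```

View pics/pre.png

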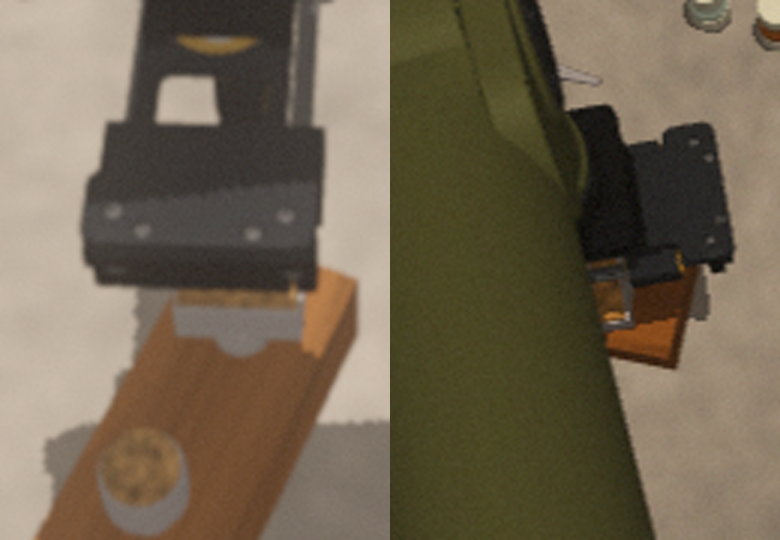

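The gripper is over the bar with its jaws across it, and the round post at crop (140,470) is clear. Next I'll lower it and close.

{"op": "drive_tool", "data": {
  "increments": [
    [[0.6,-0.07,-0.06],[0,0,0]],
    [[0.6,0,0],[0,0,0]],
    [[0.6,0,0],[0,0,0]],
    [[0.6,0,0],[0,0,0]],
    [[0.38,0,0],[0,0,0]],
    [[0,0,0],[0,0,0]],
    [[0,0,0],[0,0,0]]
  ]
}}

```text
time_s: 2.9
tool_pos: [0.57, 0.1669, 0.0643]
tool_rot: [-75.9, 89.9, 24.2]
force: [0.3, 0.0, 1.2]
grip_width: 0.0612
```

{"op": "drive_tool", "data": {
  "increments": [
    [[0,0,0],[0,0,0]],
    [[0,0,0],[0,0,0]],
    [[0,0,0],[0,0,0]],
    [[0,0,0],[0,0,0]],
    [[0,0,0],[0,0,0]],
    [[0,0,0],[0,0,0]],
    [[0,0,0],[0,0,0]],
    [[0,0,0],[0,0,0]]
  ],
  "hand": -1
}}

```text
time_s: 3.7
tool_pos: [0.5695, 0.1669, 0.0636]
tool_rot: [-30.1, 90.0, 70.0]
force: [-0.5, 0.9, 2.7]
grip_width: 0.023
```

```bash
python3 st.py 0.57 -0.1562 0.19 -6.2
```

```text
t 3.7 p [0.5695 0.1669 0.0636] w 0.023 F [-0.46  0.95  2.72]
q [-27.8  18.8  10.6 102.1  -4.   59.5  84.3]
[[ 2.000e-04 -9.846e-01 -1.750e-01]
 [ 7.000e-04 -1.750e-01  9.846e-01]
 [-1.000e+00 -3.000e-04  6.000e-04]]
jaw yaw 100.08049518533613
target yaw -6.2 rotvec/120 [ 8.857e-01  4.000e-04 -1.000e-04] shift/0.04 before turn [-3.166  1.4   -7.952] after turn [-3.16  -8.028  0.885]
target yaw 173.8 rotvec/120 [-6.143e-01  1.000e-04  3.000e-04] shift/0.04 before turn [-3.166  1.4   -7.952] after turn [-3.16   8.028 -0.885]
```

{"op": "drive_tool", "data": {
  "increments": [
    [[-0.4,0,0],[0,0,0]],
    [[-0.7,0,0],[0,0,0]],
    [[-0.7,0,0],[0,0,0]],
    [[-0.7,0,0],[0,0,0]],
    [[-0.7,0,0],[0,0,0]],
    [[-0.5,0,0],[0,0,0]],
    [[0,0,0],[0.03,0,0]],
    [[0,0,0],[0.06,0,0]],
    [[0,0,0],[0.06,0,0]],
    [[0,0,0],[0.06,0,0]]
  ]
}}

```text
time_s: 4.7
tool_pos: [0.5688, 0.1655, 0.21]
tool_rot: [140.5, 89.9, -144.9]
force: [-1.0, 0.3, -3.1]
grip_width: 0.023
```

{"op": "drive_tool", "data": {
  "increments": [
    [[0,0,0],[0.06,0,0]],
    [[0,0,0],[0.06,0,0]],
    [[0,0,0],[0.06,0,0]],
    [[0,0,0],[0.06,0,0]],
    [[0,0,0],[0.06,0,0]],
    [[0,0,0],[0.06,0,0]],
    [[0,0,0],[0.06,0,0]],
    [[0,0,0],[0.06,0,0]],
    [[0,0,0],[0.06,0,0]],
    [[0,0,0],[0.06,0,0]]
  ]
}}

```text
time_s: 5.7
tool_pos: [0.5687, 0.1656, 0.21]
tool_rot: [-145.6, 89.8, -143.1]
force: [-0.1, -0.5, -4.1]
grip_width: 0.0226
```

{"op": "drive_tool", "data": {
  "increments": [
    [[0,0,0],[0.06,0,0]],
    [[0,0,0],[0.0157,0,0]],
    [[0,-0.4,0.04],[0,0,0]],
    [[0,-0.8,0.08],[0,0,0]],
    [[0,-0.95,0.1],[0,0,0]],
    [[0,-0.95,0.1],[0,0,0]],
    [[0,-0.95,0.1],[0,0,0]],
    [[0,-0.95,0.1],[0,0,0]],
    [[0,-0.95,0.1],[0,0,0]],
    [[0,-0.8,0.1],[0,0,0]]
  ]
}}

```text
time_s: 6.7
tool_pos: [0.5672, -0.1096, 0.2109]
tool_rot: [-129.5, 89.9, -135.8]
force: [0.0, -0.0, -3.5]
grip_width: 0.0227
```

```bash
python3 st.py 0.57 -0.1562 0.19 -6.2
```

```text
t 6.7 p [ 0.5672 -0.1096  0.2109] w 0.0227 F [ 0.01 -0.02 -3.55]
q [-19.8  10.7  32.   95.7  -5.7  75.3   6.8]
[[-0.0013  0.1103  0.9939]
 [-0.0013  0.9939 -0.1103]
 [-1.     -0.0014 -0.0012]]
jaw yaw -6.3313602030427845
target yaw -6.2 rotvec/120 [-0.0011 -0.0006  0.0007] shift/0.04 before turn [ 0.524 -1.149  0.2  ] after turn [ 0.523 -1.15   0.196]
target yaw 173.8 rotvec/120 [1.4989e+00 1.1000e-03 9.0000e-04] shift/0.04 before turn [ 0.524 -1.149  0.2  ] after turn [ 0.523  1.15  -0.196]
```

{"op": "drive_tool", "data": {
  "increments": [
    [[0.1,-0.5,0.1],[0,0,0]],
    [[0.2,-0.45,0.1],[0,0,0]],
    [[0.2,-0.2,0],[0,0,0]],
    [[0,0,0],[0,0,0]],
    [[0,0,0],[0,0,0]],
    [[0,0,0],[0,0,0]],
    [[0,0,0],[0,0,0]]
  ]
}}

```text
time_s: 7.4
tool_pos: [0.5722, -0.1505, 0.1917]
tool_rot: [40.8, 90.0, 34.7]
force: [-0.5, 0.2, -3.3]
grip_width: 0.0225
```

```bash
python3 st.py 0.57 -0.1562 0.19 -6.2; cat > snap.py <<'E'
from cell import env
import cv2,numpy as np,sys,pickle
o=[]
for n,(x,y) in {"side":(275,105),"top":(365,160)}.items():
    c=env.read_camera(n); pickle.dump(c,open(f"{n}1.pkl","wb"))
    f=c["frame"][:,:,::-1]; o.append(cv2.convertScaleAbs(cv2.resize(f[y:y+95,x:x+65],None,fx=6,fy=6,interpolation=cv2.INTER_CUBIC),alpha=1.4,beta=10))
cv2.imwrite(sys.argv[1],np.hstack(o))
E
python3 snap.py pics/over.png
```

```text
t 7.4 p [ 0.5722 -0.1505  0.1917] w 0.0225 F [-0.51  0.17 -3.28]
q [-16.3  13.4  33.2  95.4  -7.6  73.5  12.4]
[[ 7.000e-04  1.062e-01  9.943e-01]
 [ 5.000e-04  9.943e-01 -1.062e-01]
 [-1.000e+00  6.000e-04  7.000e-04]]
jaw yaw -6.095322444342391
target yaw -6.2 rotvec/120 [ 0.0009  0.0003 -0.0003] shift/0.04 before turn [ 0.043 -0.147 -0.039] after turn [ 0.044 -0.147 -0.039]
target yaw 173.8 rotvec/120 [-1.4991e+00  4.0000e-04  5.0000e-04] shift/0.04 before turn [ 0.043 -0.147 -0.039] after turn [0.044 0.147 0.039]
```

View pics/over.png

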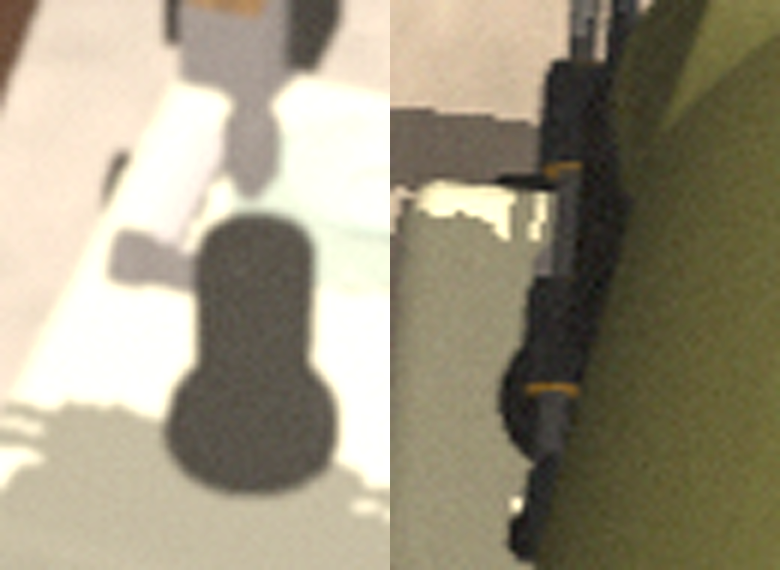

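```bash
python3 - <<'E'
from h import *
s=lambda p:un(p,275,105,6)
p=np.array([0.5722,-0.1505,0])
print("foot lowest px -> near edge of foot disc", ray("side",s((252,196)),.138))
print("proj foot if centred",proj("side",[[.5722,-.1505,.138]]), s((252,196)))
# flange-stem junction / bar bottom: centre of bar z=TCP+.0144 =.206; flange underside .182
print("stem centre mid at z=.16:",s((252,150)),proj("side",[[.5722,-.1505,.160]]))
for z in(.111,.113,.115): print("rim",ray("side",s((255,254)),z), proj("side",[[.57,-.1562,z]]),s((255,254)))
E
python3 - <<'E'
import cv2,pickle
f=pickle.load(open("side1.pkl","rb"))["frame"][:,:,::-1]
cv2.imwrite("pics/over2.png",cv2.resize(f[95:155,285:350],None,fx=10,fy=10,interpolation=cv2.INTER_CUBIC))
E
```

```text
foot lowest px -> near edge of foot disc [[ 0.56990089 -0.14981762  0.138     ]]
proj foot if centred [[315.24139564 136.7612539 ]] [316.58333333 137.25      ]
stem centre mid at z=.16: [316.58333333 129.58333333] [[315.40811896 125.99816215]]
rim [[ 0.57015469 -0.15703318  0.111     ]] [[317.07565952 147.2735154 ]] [317.08333333 146.91666667]
rim [[ 0.56975277 -0.15488831  0.113     ]] [[317.09319794 146.35362002]] [317.08333333 146.91666667]
rim [[ 0.56935086 -0.15274343  0.115     ]] [[317.11079422 145.43068972]] [317.08333333 146.91666667]
```

View pics/over2.png

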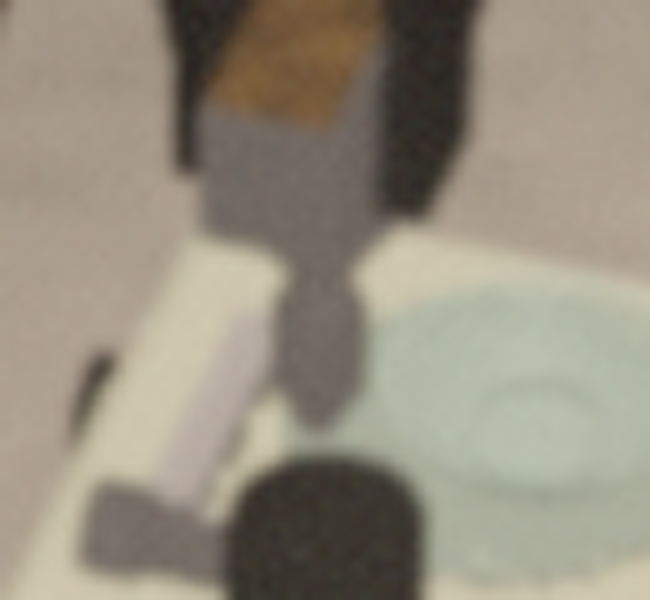

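{"op": "drive_tool", "data": {
  "increments": [
    [[0.1,-0.1,0.01],[0,0,0]],
    [[0.2,0,0],[0,0,0]],
    [[0.2,0,0],[0,0,0]],
    [[0,0,0],[0,0,0]],
    [[0,0,0],[0,0,0]],
    [[0,0,0],[0,0,0]]
  ]
}}

```text
time_s: 8.1
tool_pos: [0.5719, -0.1558, 0.1715]
tool_rot: [-2.9, 90.0, -9.1]
force: [0.3, 0.6, -2.3]
grip_width: 0.0227
```

```bash
python3 st.py 0.5722 -0.1545 0.16 -6.2; sed -i 's/(275,105)/(285,95)/;s/(365,160)/(365,160)/' snap.py; python3 snap.py pics/o3.png; python3 - <<'E'
import cv2,pickle
f=pickle.load(open("side1.pkl","rb"))["frame"][:,:,::-1]
cv2.imwrite("pics/over3.png",cv2.convertScaleAbs(cv2.resize(f[105:165,285:350],None,fx=10,fy=10,interpolation=cv2.INTER_CUBIC),alpha=1.5,beta=10))
E
```

```text
t 8.1 p [ 0.5719 -0.1558  0.1715] w 0.0227 F [ 0.3   0.55 -2.28]
q [-15.7  14.4  33.3  96.7  -8.3  71.4  13.2]
[[ 3.000e-04  1.083e-01  9.941e-01]
 [-1.000e-04  9.941e-01 -1.083e-01]
 [-1.000e+00 -0.000e+00  3.000e-04]]
jaw yaw -6.214970256114386
target yaw -6.2 rotvec/120 [-0.0001  0.0002  0.    ] shift/0.04 before turn [0.287 0.034 0.003] after turn [0.287 0.034 0.003]
target yaw 173.8 rotvec/120 [ 1.4999e+00  0.0000e+00 -2.0000e-04] shift/0.04 before turn [0.287 0.034 0.003] after turn [ 0.287 -0.034 -0.003]
```

View pics/over3.png

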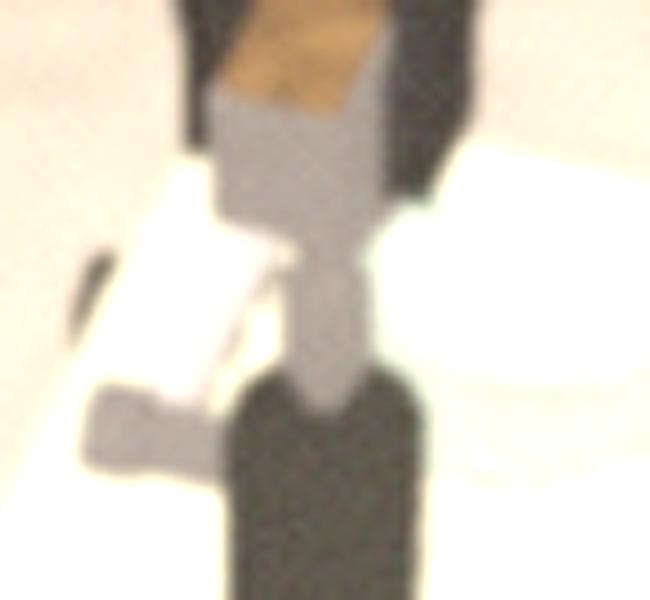

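{"op": "drive_tool", "data": {
  "increments": [
    [[0.08,0,0],[0,0,0]],
    [[0.08,0,0],[0,0,0]],
    [[0.08,0,0],[0,0,0]],
    [[0.08,0,0],[0,0,0]],
    [[0,0,0],[0,0,0]],
    [[0,0,0],[0,0,0]]
  ]
}}

```text
time_s: 8.8
tool_pos: [0.5717, -0.1558, 0.1584]
tool_rot: [169.1, 90.0, 162.9]
force: [0.1, -0.4, -3.0]
grip_width: 0.0226
```

{"op": "drive_tool", "data": {
  "increments": [
    [[0.08,0,0],[0,0,0]],
    [[0,0,0],[0,0,0]],
    [[0,0,0],[0,0,0]]
  ]
}}

```text
time_s: 9.1
tool_pos: [0.5717, -0.1559, 0.1553]
tool_rot: [-146.6, 90.0, -152.9]
force: [-0.6, -0.2, -3.7]
grip_width: 0.0228
```

```bash
python3 st.py 0.5722 -0.1545 0.16 -6.2; python3 snap.py pics/o4.png; python3 - <<'E'
import cv2,pickle
f=pickle.load(open("side1.pkl","rb"))["frame"][:,:,::-1]
cv2.imwrite("pics/over4.png",cv2.convertScaleAbs(cv2.resize(f[105:165,285:350],None,fx=10,fy=10,interpolation=cv2.INTER_CUBIC),alpha=1.5,beta=10))
E
```

```text
t 9.1 p [ 0.5717 -0.1559  0.1553] w 0.0228 F [-0.57 -0.2  -3.71]
q [-15.5  15.2  33.1  97.8  -8.8  69.6  13.6]
[[-1.000e-04  1.085e-01  9.941e-01]
 [-1.000e-04  9.941e-01 -1.085e-01]
 [-1.000e+00 -1.000e-04 -1.000e-04]]
jaw yaw -6.22932664448327
target yaw -6.2 rotvec/120 [-0.0002 -0.0001  0.    ] shift/0.04 before turn [-0.118  0.037  0.01 ] after turn [-0.118  0.037  0.01 ]
target yaw 173.8 rotvec/120 [1.4998e+00 1.0000e-04 1.0000e-04] shift/0.04 before turn [-0.118  0.037  0.01 ] after turn [-0.118 -0.037 -0.01 ]
```

View pics/over4.png

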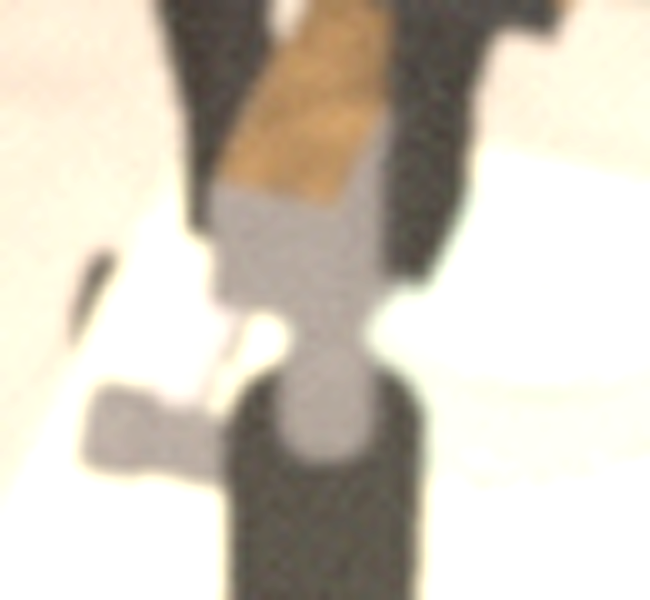

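The stem has entered the bore, centred at crop (325,~440), with no sideways force. I'll carry on down and watch the force.

{"op": "drive_tool", "data": {
  "increments": [
    [[0.05,0,0],[0,0,0]],
    [[0.05,0,0],[0,0,0]],
    [[0,0,0],[0,0,0]]
  ]
}}

```text
time_s: 9.5
tool_pos: [0.5716, -0.1559, 0.151]
tool_rot: [-167.5, 90.0, -173.8]
force: [-0.7, -0.3, -3.3]
grip_width: 0.0226
```

{"op": "drive_tool", "data": {
  "increments": [
    [[0.05,0,0],[0,0,0]],
    [[0.05,0,0],[0,0,0]],
    [[0,0,0],[0,0,0]]
  ]
}}

```text
time_s: 9.8
tool_pos: [0.5717, -0.1562, 0.1474]
tool_rot: [-56.2, 90.0, -62.4]
force: [-0.4, -1.4, -1.3]
grip_width: 0.0226
```

{"op": "drive_tool", "data": {
  "increments": [
    [[0.05,0,0],[0,0,0]],
    [[0.05,0,0],[0,0,0]],
    [[0,0,0],[0,0,0]]
  ]
}}

```text
time_s: 10.1
tool_pos: [0.5716, -0.1558, 0.1427]
tool_rot: [-157.1, 90.0, -163.4]
force: [-0.3, -0.5, -3.2]
grip_width: 0.0229
```

{"op": "drive_tool", "data": {
  "increments": [
    [[0.05,0,0],[0,0,0]],
    [[0.05,0,0],[0,0,0]],
    [[0,0,0],[0,0,0]]
  ]
}}

```text
time_s: 10.4
tool_pos: [0.5716, -0.1559, 0.1389]
tool_rot: [-159.2, 90.0, -165.4]
force: [-1.5, -1.1, -2.0]
grip_width: 0.0228
```

{"op": "drive_tool", "data": {
  "increments": [
    [[0.05,0,0],[0,0,0]],
    [[0.05,0,0],[0,0,0]],
    [[0,0,0],[0,0,0]]
  ]
}}

```text
time_s: 10.7
tool_pos: [0.5716, -0.156, 0.1351]
tool_rot: [-126.7, 90.0, -132.9]
force: [-1.3, -2.0, 1.0]
grip_width: 0.0227
```

```bash
python3 st.py 0.5722 -0.1545 0.16 -6.2; python3 snap.py pics/o5.png; python3 - <<'E'
import cv2,pickle
f=pickle.load(open("side1.pkl","rb"))["frame"][:,:,::-1]
cv2.imwrite("pics/over5.png",cv2.convertScaleAbs(cv2.resize(f[105:165,285:350],None,fx=10,fy=10,interpolation=cv2.INTER_CUBIC),alpha=1.5,beta=10))
E
```

```text
t 10.7 p [ 0.5716 -0.156   0.1351] w 0.0227 F [-1.32 -2.03  1.  ]
q [-15.2  16.2  32.9  99.   -9.5  67.5  14.1]
[[-2.000e-04  1.086e-01  9.941e-01]
 [-2.000e-04  9.941e-01 -1.086e-01]
 [-1.000e+00 -2.000e-04 -1.000e-04]]
jaw yaw -6.232647172068765
target yaw -6.2 rotvec/120 [-0.0003 -0.0001  0.0001] shift/0.04 before turn [-0.622  0.039  0.01 ] after turn [-0.622  0.039  0.011]
target yaw 173.8 rotvec/120 [1.4997e+00 1.0000e-04 1.0000e-04] shift/0.04 before turn [-0.622  0.039  0.01 ] after turn [-0.622 -0.039 -0.011]
```

View pics/over5.png

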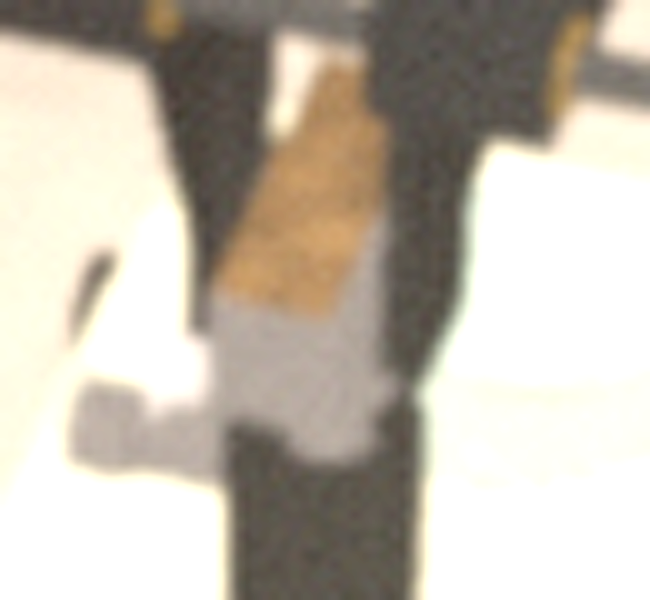

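The knob has moved outward (left edge from crop x 82 to 72), so the pin is riding on the stem. I'll continue gently.

{"op": "drive_tool", "data": {
  "increments": [
    [[0.05,0,0],[0,0,0]],
    [[0.05,0,0],[0,0,0]],
    [[0,0,0],[0,0,0]]
  ]
}}

```text
time_s: 11.1
tool_pos: [0.5716, -0.1558, 0.131]
tool_rot: [-167.9, 90.0, -174.2]
force: [-1.4, -2.3, -0.5]
grip_width: 0.0229
```

{"op": "drive_tool", "data": {
  "increments": [
    [[0.05,0,0],[0,0,0]],
    [[0.025,0,0],[0,0,0]],
    [[0,0,0],[0,0,0]]
  ]
}}

```text
time_s: 11.4
tool_pos: [0.5716, -0.1558, 0.1278]
tool_rot: [-161.7, 90.0, -167.9]
force: [-1.0, -1.8, -2.1]
grip_width: 0.0227
```

{"op": "drive_tool", "data": {
  "increments": [
    [[0.025,0,0],[0,0,0]],
    [[0.025,0,0],[0,0,0]],
    [[0,0,0],[0,0,0]]
  ]
}}

```text
time_s: 11.7
tool_pos: [0.5715, -0.1558, 0.1251]
tool_rot: [-138.5, 90.0, -144.7]
force: [0.4, -3.2, -8.9]
grip_width: 0.0225
```

{"op": "drive_tool", "data": {
  "increments": [
    [[0.02,0,0],[0,0,0]],
    [[0,0,0],[0,0,0]]
  ]
}}

```text
time_s: 11.9
tool_pos: [0.5714, -0.156, 0.1246]
tool_rot: [-143.4, 89.9, -149.6]
force: [1.1, -3.3, -9.7]
grip_width: 0.0226
```

{"op": "drive_tool", "data": {
  "increments": [
    [[0.02,0,0],[0,0,0]],
    [[0,0,0],[0,0,0]]
  ]
}}

```text
time_s: 12.1
tool_pos: [0.5715, -0.156, 0.1245]
tool_rot: [-159.4, 90.0, -165.6]
force: [0.5, -3.3, -7.2]
grip_width: 0.0226
```

{"op": "drive_tool", "data": {
  "increments": [
    [[0.02,0,0],[0,0,0]],
    [[0,0,0],[0,0,0]]
  ]
}}

```text
time_s: 12.3
tool_pos: [0.5716, -0.156, 0.1243]
tool_rot: [157.5, 90.0, 151.3]
force: [-1.9, -2.7, -3.0]
grip_width: 0.0225
```

{"op": "drive_tool", "data": {
  "increments": [
    [[0.02,0,0],[0,0,0]],
    [[0,0,0],[0,0,0]]
  ]
}}

```text
time_s: 12.5
tool_pos: [0.5717, -0.1562, 0.1234]
tool_rot: [-50.4, 90.0, -56.6]
force: [-1.9, -3.5, -3.1]
grip_width: 0.0227
```

{"op": "drive_tool", "data": {
  "increments": [
    [[0.02,0,0],[0,0,0]],
    [[0,0,0],[0,0,0]]
  ]
}}

```text
time_s: 12.7
tool_pos: [0.5717, -0.1563, 0.1225]
tool_rot: [-56.2, 90.0, -62.4]
force: [-2.4, -4.0, -1.3]
grip_width: 0.0229
```

```bash
python3 st.py 0.5722 -0.1545 0.16 -6.2; python3 snap.py pics/o6.png; python3 - <<'E'
import cv2,pickle
f=pickle.load(open("side1.pkl","rb"))["frame"][:,:,::-1]
cv2.imwrite("pics/over6.png",cv2.convertScaleAbs(cv2.resize(f[105:165,285:350],None,fx=10,fy=10,interpolation=cv2.INTER_CUBIC),alpha=1.5,beta=10))
E
```

```text
t 12.7 p [ 0.5717 -0.1563  0.1225] w 0.0229 F [-2.35 -4.02 -1.29]
q [-15.   17.   32.8  99.8  -9.9  66.1  14.5]
[[ 2.000e-04  1.087e-01  9.941e-01]
 [-5.000e-04  9.941e-01 -1.087e-01]
 [-1.000e+00 -4.000e-04  3.000e-04]]
jaw yaw -6.2390039116176785
target yaw -6.2 rotvec/120 [-0.0003  0.0001  0.0002] shift/0.04 before turn [-0.938  0.045  0.007] after turn [-0.938  0.046  0.007]
target yaw 173.8 rotvec/120 [ 1.4997e+00  3.0000e-04 -2.0000e-04] shift/0.04 before turn [-0.938  0.045  0.007] after turn [-0.938 -0.046 -0.007]
```

View pics/over6.png

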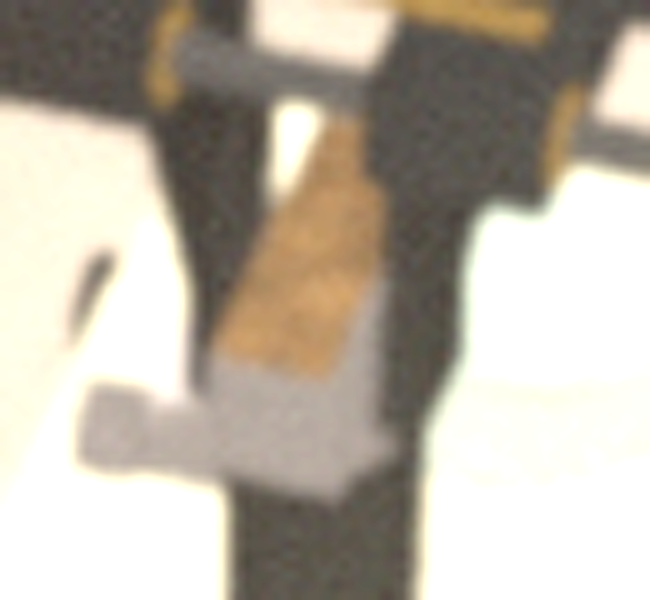

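The knob is back in (left edge at about 80), so the pin has reached the groove. Now I'll feel for the hard stop.

{"op": "drive_tool", "data": {
  "increments": [
    [[0.02,0,0],[0,0,0]],
    [[0,0,0],[0,0,0]]
  ]
}}

```text
time_s: 13.0
tool_pos: [0.5718, -0.1564, 0.122]
tool_rot: [-49.9, 90.0, -56.2]
force: [-3.3, -3.9, 1.6]
grip_width: 0.0229
```

{"op": "drive_tool", "data": {
  "increments": [
    [[0.02,0,0],[0,0,0]],
    [[0,0,0],[0,0,0]]
  ]
}}

```text
time_s: 13.2
tool_pos: [0.5718, -0.1566, 0.1218]
tool_rot: [-38.2, 90.0, -44.5]
force: [-3.5, -3.8, 3.0]
grip_width: 0.0224
```

{"op": "drive_tool", "data": {
  "increments": [
    [[0,-0.015,-0.015],[0,0,0]],
    [[0,0,0],[0,0,0]]
  ]
}}

```text
time_s: 13.4
tool_pos: [0.5718, -0.1567, 0.1217]
tool_rot: [-3.4, 89.9, -9.6]
force: [-2.4, -3.9, 3.3]
grip_width: 0.0231
```

{"op": "drive_tool", "data": {
  "increments": [
    [[0.02,0,0],[0,0,0]],
    [[0,0,0],[0,0,0]]
  ]
}}

```text
time_s: 13.6
tool_pos: [0.5718, -0.1568, 0.1216]
tool_rot: [0.6, 89.9, -5.6]
force: [-4.4, -4.9, 7.9]
grip_width: 0.0228
```

{"op": "drive_tool", "data": {
  "increments": [
    [[0.02,0,0],[0,0,0]],
    [[0,0,0],[0,0,0]]
  ]
}}

```text
time_s: 13.8
tool_pos: [0.5719, -0.1569, 0.1214]
tool_rot: [4.9, 89.9, -1.3]
force: [-5.5, -3.3, 10.9]
grip_width: 0.0229
```

It has hit a hard stop at TCP z ≈ 0.1215 with about 14 N of push. Releasing.

{"op": "drive_tool", "data": {
  "increments": [
    [[0,0,0],[0,0,0]],
    [[0,0,0],[0,0,0]],
    [[0,0,0],[0,0,0]],
    [[0,0,0],[0,0,0]],
    [[0,0,0],[0,0,0]]
  ],
  "hand": 0.1
}}

```text
time_s: 14.3
tool_pos: [0.5713, -0.1555, 0.1189]
tool_rot: [91.5, 90.0, 85.3]
force: [0.3, -0.1, -1.0]
grip_width: 0.0464
```

{"op": "drive_tool", "data": {
  "increments": [
    [[-0.1,0,0],[0,0,0]],
    [[-0.4,0,0],[0,0,0]],
    [[-0.8,0,0],[0,0,0]],
    [[-0.8,0,0],[0,0,0]],
    [[-0.8,0,0],[0,0,0]],
    [[-0.6,0,0],[0,0,0]],
    [[0,0,0],[0,0,0]]
  ]
}}

```text
time_s: 15.0
tool_pos: [0.5733, -0.1573, 0.2648]
tool_rot: [0.8, 89.5, -5.5]
force: [1.3, -0.1, 1.6]
grip_width: 0.0475
```

```bash
python3 st.py 0.5722 -0.1545 0.16 -6.2; python3 snap.py pics/o7.png; python3 - <<'E'
import cv2,pickle
f=pickle.load(open("side1.pkl","rb"))["frame"][:,:,::-1]
cv2.imwrite("pics/over7.png",cv2.convertScaleAbs(cv2.resize(f[105:165,285:350],None,fx=10,fy=10,interpolation=cv2.INTER_CUBIC),alpha=1.5,beta=10))
E
```

```text
t 15.0 p [ 0.5733 -0.1573  0.2648] w 0.0475 F [ 1.3  -0.11  1.6 ]
q [-16.4  11.1  34.   89.4  -6.4  81.   11.8]
[[ 8.700e-03  1.088e-01  9.940e-01]
 [-8.000e-04  9.941e-01 -1.088e-01]
 [-1.000e+00  1.000e-04  8.800e-03]]
jaw yaw -6.24437307802822
target yaw -6.2 rotvec/120 [-0.0004  0.0042 -0.0001] shift/0.04 before turn [ 2.619  0.067 -0.057] after turn [ 2.62   0.067 -0.034]
target yaw 173.8 rotvec/120 [ 1.4996e+00 -1.0000e-04 -6.6000e-03] shift/0.04 before turn [ 2.619  0.067 -0.057] after turn [ 2.62  -0.067  0.034]
```

View pics/over7.png

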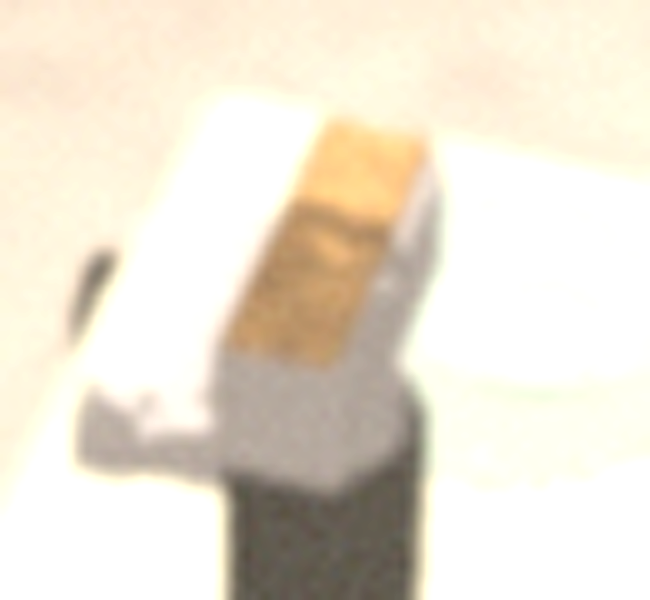

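Compared with the gripped view, the cork's near edge sits about 1 px higher, so I need to check whether it is flush. I'll move the arm aside and look from both cameras.

{"op": "drive_tool", "data": {
  "increments": [
    [[0,0.5,0],[0,0,0]],
    [[0,0.9,0],[0,0,0]],
    [[0,0.9,0],[0,0,0]],
    [[0,0.9,0],[0,0,0]],
    [[0,0.9,0],[0,0,0]],
    [[0,0.9,0],[0,0,0]],
    [[0,0.9,0],[0,0,0]],
    [[0,0.5,0],[0,0,0]],
    [[0,0,0],[0,0,0]]
  ],
  "hand": -1
}}

```text
time_s: 16.0
tool_pos: [0.5978, 0.1029, 0.2574]
tool_rot: [170.2, 89.8, 164.4]
force: [-0.2, 0.3, -0.4]
grip_width: 0.0003
```

```bash
python3 snap.py pics/o8.png; cat > ov2.py <<'E'
from h import *
import sys
C1={n:pickle.load(open(n+"1.pkl","rb")) for n in("side","top")}
x,y,z,yaw=map(float,sys.argv[1:5])
c,s=np.cos(np.radians(yaw)),np.sin(np.radians(yaw));th=np.linspace(0,2*np.pi,60)
out=[]
for n,(x0,y0) in {"side":(298,103),"top":(378,188)}.items():
    k=10;w,h=40,56
    im=cv2.resize(C1[n]["frame"][y0:y0+h,x0:x0+w,::-1],None,fx=k,fy=k,interpolation=cv2.INTER_CUBIC)
    im=cv2.convertScaleAbs(im,alpha=1.3,beta=5);raw=im.copy()
    def pl(P,col):
        p=((proj(n,P)-[x0,y0]+.5)*k-.5);cv2.polylines(im,[np.round(p).astype(int)],True,col,1)
    for zz in(.012,.036):
        pl(np.array([[x+c*a-s*b,y+s*a+c*b,z+zz] for a,b in((.028,.011),(-.028,.011),(-.028,-.011),(.028,-.011))]),(0,0,255))
    pl(np.c_[x+.013*np.cos(th),y+.013*np.sin(th),0*th+z],(0,255,0)); pl(np.c_[x+.017*np.cos(th),y+.017*np.sin(th),0*th+z],(255,0,0))
    out+=[im]
cv2.imwrite(sys.argv[5],np.hstack(out))
E
python3 ov2.py .570 -.1562 .113 83.8 pics/h1.png
```

```text
(no output)
```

View pics/o8.png

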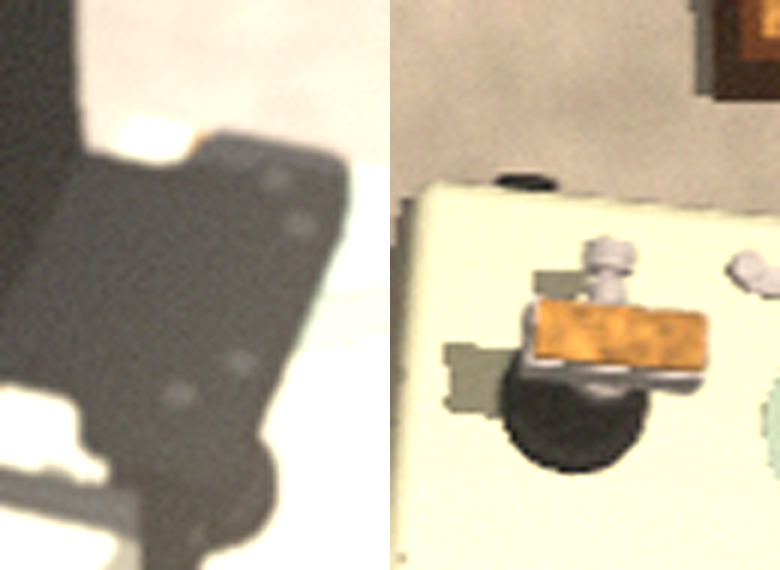

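View pics/h1.png

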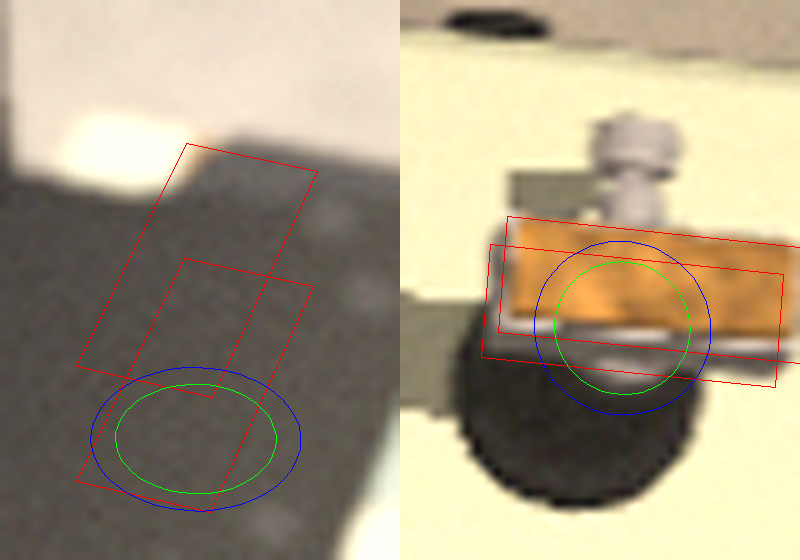

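{"op": "drive_tool", "data": {
  "increments": [
    [[0,0.8,0],[0,0,0]],
    [[0,0.8,0],[0,0,0]],
    [[0,0.8,0],[0,0,0]],
    [[0,0.8,0],[0,0,0]],
    [[0,0.6,0],[0,0,0]],
    [[0,0,0],[0,0,0]],
    [[0,0,0],[0,0,0]]
  ]
}}

```text
time_s: 16.8
tool_pos: [0.6156, 0.247, 0.2588]
tool_rot: [-94.6, 89.9, -101.0]
force: [-0.5, -0.6, 0.3]
grip_width: 0.0006
```

```bash
python3 snap.py pics/o9.png; python3 ov2.py .570 -.1562 .113 83.8 pics/h2.png
```

```text
(no output)
```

View pics/h2.png

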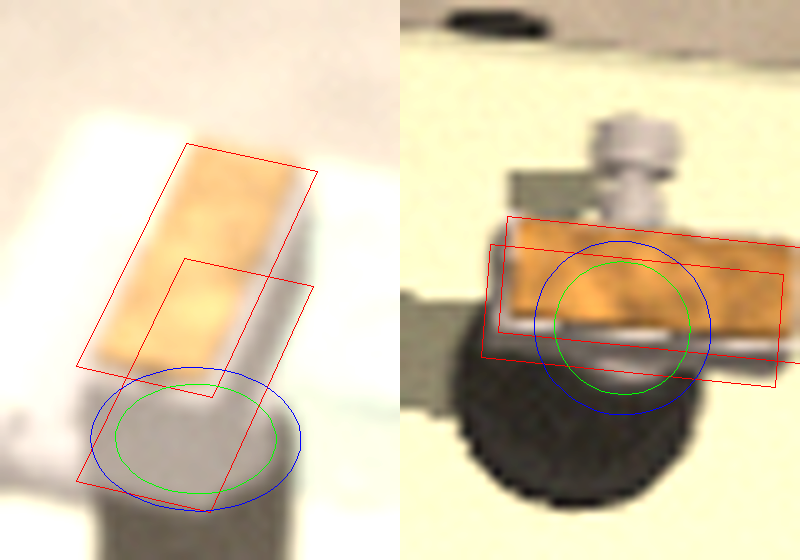

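View pics/o9.png

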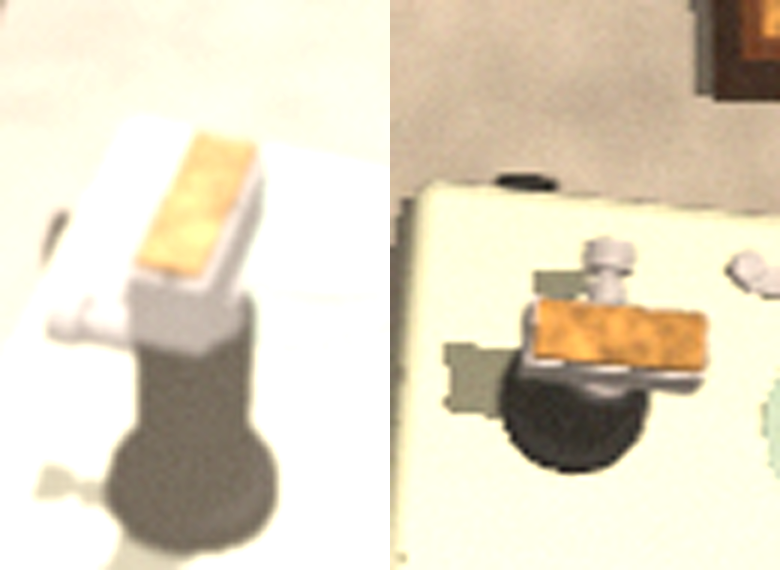

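The released bar matches the model of the home position to within about 1 px, and its yaw is parallel to the base edge. To make sure it is flush, I'll press lightly on the cork with closed fingers.

```bash
python3 st.py .570 -.1565 .2 -6.2
```

```text
t 16.9 p [0.616  0.246  0.2593] w 0.0003 F [ 0.48  0.2  -0.52]
q [-39.8  19.7  20.9  78.6  -6.9  82.9 -25.7]
[[ 4.000e-04  1.123e-01  9.937e-01]
 [-1.500e-03  9.937e-01 -1.123e-01]
 [-1.000e+00 -1.500e-03  6.000e-04]]
jaw yaw -6.445717420940912
target yaw -6.2 rotvec/120 [-0.002   0.0003  0.0007] shift/0.04 before turn [  1.498 -10.125  -0.014] after turn [  1.483 -10.127  -0.056]
target yaw 173.8 rotvec/120 [ 1.498e+00  1.100e-03 -4.000e-04] shift/0.04 before turn [  1.498 -10.125  -0.014] after turn [ 1.483 10.127  0.056]
```

{"op": "drive_tool", "data": {
  "increments": [
    [[0,-0.6,0],[0,0,0]],
    [[0,-0.8,0],[0,0,0]],
    [[0,-0.8,0],[0,0,0]],
    [[0,-0.8,0],[0,0,0]],
    [[0,-0.8,0],[0,0,0]],
    [[0,-0.8,0],[0,0,0]],
    [[0,-0.8,0],[0,0,0]],
    [[0,-0.8,0],[0,0,0]],
    [[0,-0.8,0],[0,0,0]],
    [[0,-0.8,0],[0,0,0]]
  ]
}}

```text
time_s: 17.9
tool_pos: [0.5804, -0.0645, 0.2596]
tool_rot: [17.3, 90.0, 10.9]
force: [0.6, 0.6, 0.3]
grip_width: 0.0002
```

{"op": "drive_tool", "data": {
  "increments": [
    [[0,-0.8,0],[0,0,0]],
    [[0,-0.8,0],[0,0,0]],
    [[0,-0.6,0],[0,0,0]],
    [[0,0,0],[0,0,0]],
    [[0,0,0],[0,0,0]]
  ]
}}

```text
time_s: 18.4
tool_pos: [0.5711, -0.1501, 0.2594]
tool_rot: [60.3, 90.0, 53.9]
force: [0.3, -0.2, 0.5]
grip_width: 0.0004
```

```bash
python3 st.py .571 -.156 .158 -6.2
```

```text
t 18.4 p [ 0.5711 -0.1501  0.2594] w 0.0004 F [ 0.29 -0.16  0.53]
q [-16.8  11.1  33.6  90.   -6.2  80.8  10.9]
[[ 5.000e-04  1.121e-01  9.937e-01]
 [ 6.000e-04  9.937e-01 -1.121e-01]
 [-1.000e+00  7.000e-04  4.000e-04]]
jaw yaw -6.436563185113172
target yaw -6.2 rotvec/120 [-0.002   0.0002 -0.0003] shift/0.04 before turn [ 2.536 -0.147  0.014] after turn [ 2.536 -0.146  0.014]
target yaw 173.8 rotvec/120 [ 1.498e+00 -5.000e-04 -3.000e-04] shift/0.04 before turn [ 2.536 -0.147  0.014] after turn [ 2.536  0.146 -0.014]
```

{"op": "drive_tool", "data": {
  "increments": [
    [[0.4,-0.147,0.01],[0,0,0]],
    [[0.7,0,0],[0,0,0]],
    [[0.6,0,0],[0,0,0]],
    [[0.5,0,0],[0,0,0]],
    [[0.3,0,0],[0,0,0]],
    [[0,0,0],[0,0,0]],
    [[0,0,0],[0,0,0]]
  ]
}}

```text
time_s: 19.1
tool_pos: [0.572, -0.154, 0.1594]
tool_rot: [-3.0, 90.0, -9.2]
force: [0.5, 0.5, 0.7]
grip_width: 0.0005
```

{"op": "drive_tool", "data": {
  "increments": [
    [[0.03,0,0],[0,0,0]],
    [[0.03,0,0],[0,0,0]],
    [[0,0,0],[0,0,0]]
  ]
}}

```text
time_s: 19.4
tool_pos: [0.572, -0.1543, 0.1573]
tool_rot: [7.8, 89.9, 1.6]
force: [-0.4, 0.1, 0.3]
grip_width: 0.0009
```

{"op": "drive_tool", "data": {
  "increments": [
    [[0.03,0,0],[0,0,0]],
    [[0,0,0],[0,0,0]]
  ]
}}

```text
time_s: 19.6
tool_pos: [0.5717, -0.1543, 0.1556]
tool_rot: [52.6, 90.0, 46.3]
force: [-0.8, 0.3, -0.7]
grip_width: 0.0004
```

{"op": "drive_tool", "data": {
  "increments": [
    [[0.03,0,0],[0,0,0]],
    [[0,0,0],[0,0,0]]
  ]
}}

```text
time_s: 19.8
tool_pos: [0.5716, -0.1542, 0.1542]
tool_rot: [164.8, 90.0, 158.6]
force: [0.1, 0.4, -0.6]
grip_width: 0.0003
```

{"op": "drive_tool", "data": {
  "increments": [
    [[0.03,0,0],[0,0,0]],
    [[0,0,0],[0,0,0]]
  ]
}}

```text
time_s: 20.0
tool_pos: [0.5716, -0.1542, 0.153]
tool_rot: [170.7, 90.0, 164.5]
force: [-0.1, -0.1, -0.2]
grip_width: 0.0004
```

{"op": "drive_tool", "data": {
  "increments": [
    [[0.03,0,0],[0,0,0]],
    [[0,0,0],[0,0,0]]
  ]
}}

```text
time_s: 20.2
tool_pos: [0.5719, -0.1546, 0.1524]
tool_rot: [-14.2, 90.0, -20.4]
force: [-0.8, 0.7, 3.6]
grip_width: 0.0008
```

{"op": "drive_tool", "data": {
  "increments": [
    [[0.02,0,0],[0,0,0]],
    [[0,0,0],[0,0,0]]
  ]
}}

```text
time_s: 20.4
tool_pos: [0.5721, -0.1548, 0.1523]
tool_rot: [-4.8, 89.9, -11.0]
force: [-1.2, -0.1, 8.0]
grip_width: 0.0007
```

{"op": "drive_tool", "data": {
  "increments": [
    [[0.015,0,0],[0,0,0]],
    [[0,0,0],[0,0,0]]
  ]
}}

```text
time_s: 20.6
tool_pos: [0.5721, -0.1548, 0.1523]
tool_rot: [1.7, 89.9, -4.5]
force: [-3.4, -0.4, 8.5]
grip_width: 0.0006
```

{"op": "drive_tool", "data": {
  "increments": [
    [[0.015,0,0],[0,0,0]],
    [[0,0,0],[0,0,0]]
  ]
}}

```text
time_s: 20.8
tool_pos: [0.5722, -0.1549, 0.1523]
tool_rot: [4.7, 89.9, -1.6]
force: [-3.2, -0.4, 11.8]
grip_width: 0.0007
```

The stop at 0.1523 is hard: there's no movement from 8 to 12 N. That puts the rim at 0.1123 m, which agrees with the 0.113 seen by camera. Retracting clear.

{"op": "drive_tool", "data": {
  "increments": [
    [[-0.1,0,0],[0,0,0]],
    [[-0.4,0,0],[0,0,0]],
    [[-0.8,0,0],[0,0,0]],
    [[-0.8,0,0],[0,0,0]],
    [[-0.6,0.4,0],[0,0,0]],
    [[0,0.8,0],[0,0,0]],
    [[0,0.8,0],[0,0,0]],
    [[0,0.8,0],[0,0,0]],
    [[0,0.8,0],[0,0,0]],
    [[0,0.8,0],[0,0,0]]
  ]
}}

```text
time_s: 21.8
tool_pos: [0.5909, 0.0221, 0.2588]
tool_rot: [29.1, 90.0, 22.8]
force: [0.3, -0.2, -1.0]
grip_width: 0.0006
```

{"op": "drive_tool", "data": {
  "increments": [
    [[0,0.8,0],[0,0,0]],
    [[0,0.8,0],[0,0,0]],
    [[0,0.8,0],[0,0,0]],
    [[0,0.8,0],[0,0,0]],
    [[0,0.8,0],[0,0,0]],
    [[0,0.8,0],[0,0,0]],
    [[0,0.5,0],[0,0,0]],
    [[0,0,0],[0,0,0]],
    [[0,0,0],[0,0,0]],
    [[0,0,0],[0,0,0]]
  ]
}}

```text
time_s: 22.8
tool_pos: [0.6143, 0.2289, 0.2584]
tool_rot: [-55.7, 89.9, -62.1]
force: [0.7, 0.1, 1.0]
grip_width: 0.0005
```

```bash
python3 snap.py pics/o10.png; python3 ov2.py .570 -.1562 .1123 83.8 pics/h3.png; python3 - <<'E'
import pickle,cv2,numpy as np
o=[cv2.resize(pickle.load(open(f"{n}1.pkl","rb"))["frame"][:,:,::-1],(400,300)) for n in("side","top")]
cv2.imwrite("pics/full.png",np.hstack(o))
E
python3 st.py
```

```text
t 22.9 p [0.6142 0.2292 0.2584] w 0.0007 F [0.58 0.21 0.1 ]
q [-39.   18.7  21.2  80.   -6.7  82.5 -24.4]
[[ 6.000e-04  1.113e-01  9.938e-01]
 [-4.000e-04  9.938e-01 -1.113e-01]
 [-1.000e+00 -3.000e-04  6.000e-04]]
jaw yaw -6.388191310278686
```

View pics/h3.png

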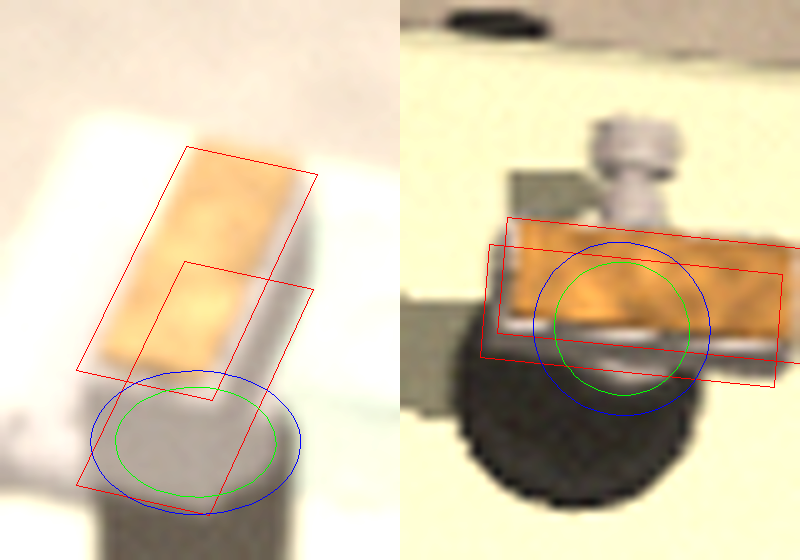

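View pics/full.png

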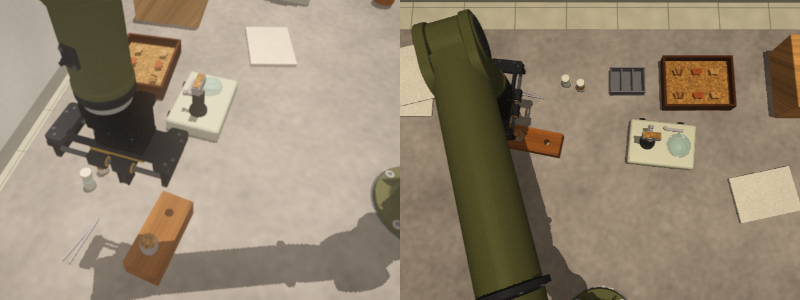

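Now I'll check the plunger's travel by comparing the knob's position in the first and latest frames.

```bash
python3 - <<'E'
import pickle,cv2,numpy as np
def patch(n,i): return pickle.load(open(f"{n}{i}.pkl","rb"))["frame"]
for n,(x,y,w,h) in {"top":(393,196,16,14),"side":(290,138,16,16)}.items():
    a,b=[cv2.cvtColor(patch(n,i),cv2.COLOR_RGB2GRAY).astype(np.float32) for i in(0,1)]
    K=8
    A=cv2.resize(a[y-4:y+h+4,x-4:x+w+4],None,fx=K,fy=K,interpolation=cv2.INTER_CUBIC);B=cv2.resize(b[y-4:y+h+4,x-4:x+w+4],None,fx=K,fy=K,interpolation=cv2.INTER_CUBIC)
    t={"top":(slice(20,72),slice(40,100)),"side":(slice(30,120),slice(20,90))}[n]
    r=cv2.matchTemplate(B,A[t],cv2.TM_CCOEFF_NORMED);_,m,_,l=cv2.minMaxLoc(r)
    print(n,"shift px",(l[0]-t[1].start)/K,(l[1]-t[0].start)/K,m)
    cv2.imwrite(f"pics/kn_{n}.png",cv2.convertScaleAbs(cv2.resize(np.hstack([A,B]),None,fx=2,fy=2),alpha=1.3))
E
```

```text
top shift px -0.5 -0.25 0.9699518084526062
side shift px -0.25 0.0 0.9855884909629822
```

View pics/kn_top.png

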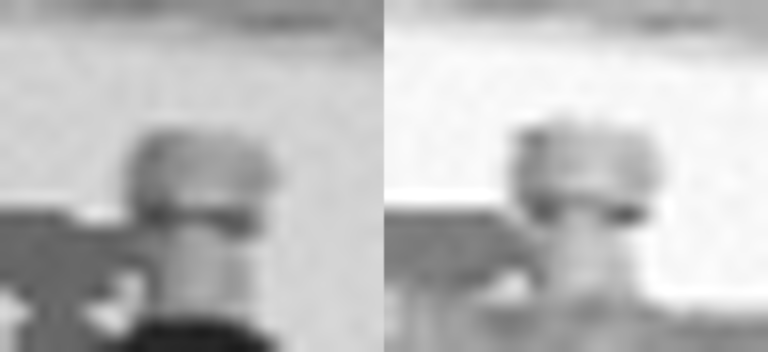

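View pics/kn_side.png

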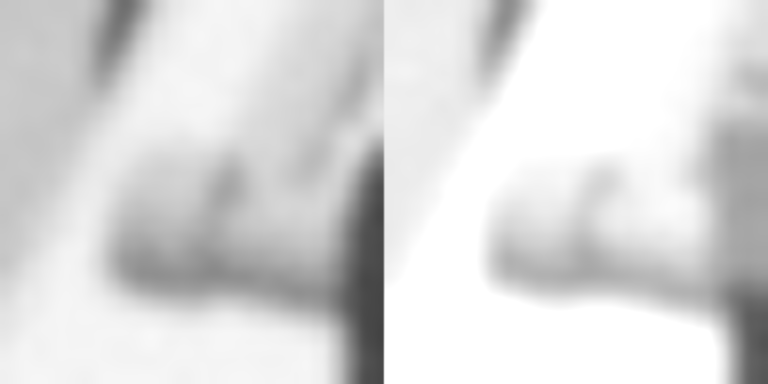

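The knob is only about 0.25–0.4 px (~0.6 mm) further out than at the start, against about 1 px while it rode on the stem. So the plunger is in the groove. The dish and the round post look undisturbed, and the arm is clear.

```bash
python3 -c "
from cell import env
print(env.sign_off())"
```

```text
the job is handed in; nothing more can be done
None
```

I took the bar-headed post out of the rack, turned it about 106° and slid it down into the holder past the plunger. After letting go, I pressed on its cork top with closed fingers to confirm it was home. The job was handed in at about 23 s; no verdict is reported.

**Last checks:**
- **Seat:** the stop was hard, with no movement from 8 to 12 N. It puts the rim at about 0.112 m, against about 0.113 m from the cameras.
- **Plunger:** by image matching, the knob sits about 0.6 mm further out than at the start. While it rode on the stem it was about 1.6 mm out, so I take it to be in the groove.
- **Bar direction:** the bar is parallel to the base's long edge within about 1°.
- **Push:** the wrist force stayed below about 12 N; with the post's weight added, the most I pushed was about 14 N.
- **Other objects:** by eye, the round-headed post and the dish look unmoved; I did not measure them again. The arm is clear of everything.

**Disagreements:** just after I let go, the bar looked about 1 px (roughly 2 mm) higher in the side view than when gripped. I put this down to play in the bore while it was held, which is why I pressed again and it did not move. The side camera also read about 2 mm off in x from the arm's own position, so I lined up the post relative to the holder in that view.

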